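Lock the plates with the collar on the bent arm

ROBOT

A 6-joint arm with a two-finger parallel gripper is mounted at the origin on the work surface. World frame = base frame: x ahead of the robot, y to its left, z up, the work surface at z = 0. Lengths are in mm, angles in rad, forces in N, time in s.
With the tool pointing down it reaches from about 400 to 925 mm from the base axis. Payload 12.5 kg.
Tool frame: the origin (TCP) lies at the very end of the fingers, on their centre line; the grasp point (between the pads) lies 19 mm behind it (env.tcp_to_grasp is the distance from the TCP to the grasp point, in mm); z points along the fingers, x is the direction in which the jaws open and shut, and the axes are right-handed (so a half turn about z gives the same grasp; the last joint's range is limited). The gripper opens to 95 mm and grips with 3 to 60 N. Pads are 20 mm wide; open, the fingers measure 119 mm over their backs; the gripper's body (75 mm by 180 mm) begins 59 mm behind the grasp point.
Start: joints at [1.19, 0.491, 1.559, -0, 1.092, -0.106], TCP at [169.579, 601.573, 214.661] pointing down, gripper open.
Joint ranges: [-3.1, 3.1], [-0.84, 2.19], [0.05, 2.79], [-1.13, 4.28], [0.06, 2.93], [-2.69, 2.69]. Speed limits (rad/s): [2.22, 2.22, 2.79, 3.14, 3.14, 3.14].

INTERFACE

Orientations are given as [roll, pitch, yaw] about the fixed x, y, z axes, in that order (R = Rz(yaw) Ry(pitch) Rx(roll)).
In Python, from cell import env, vision, job gives the robot as it stands.
- The arm moves only by the shell command python3 -m pendant 'ROWS' [OPENING]. ROWS is JSON, a list of rows, each a list of 4 numbers: the shift along the tool's x, y, z in mm, then the turn about the tool's z in degrees. In form: [[tx, ty, tz, turn], ...]. A call has 1 to 8 rows; each row is the pose to reach, as a shift and turn from the pose measured when the call began, along the tool's axes at that moment; what a row does not reach only later rows make up. A row lasts 1/8 s, in which the tool goes at most 62.5 mm and 10.7 degrees, less where a joint would pass 70% of its speed; a pose out of reach is approached as far as the arm can. A call with a gripper value outside its range is refused whole. OPENING is the closure, from 0 (fully open) to 1 (shut), set as the call begins (- or left out, the last holds). The fingers move at their own pace and stop on an object; the grip force is fixed at half the most. Time passes only in rows, so rows that repeat a pose let the fingers close. It gives the time, the measured TCP pose, the force and the opening at its end, in the units of the state.
- env.state(): the state, without advancing time (a new reading comes with each control period).
- vision.read_camera(name): name is "side" or "top" or "wrist"; returns a dict with "pixels" (420x560x3 uint8, red, green, blue), "intrinsics" (3x3 intrinsics, pixels), "R" (3x3) and "t" (3): a world point X has camera coordinates R X + t; the wrist camera has in their place "tool_from_camera" (4x4, takes a point from camera to tool coordinates, whose origin is the TCP and whose axes are the tool frame's). Camera axes: x right, y down, z forward; pixel columns grow to the right and rows downward; lengths in mm; the calibration is good to about 2 mm. The wrist camera is an equidistant fisheye: a pixel r from the principal point sees the ray r / f radians off the axis. A picture is of the moment at which its call begins: read the wrist's pose just before it. There is no depth.
- job.job_done(): hands the job in, once; it reports no verdict.
Trained networks look in a picture, given as the dict that the camera call returned (one of the last four; its "shot" number tells which), for a name from the list of things; names that differ only in an ending like _2 or _b are one class to them, and where a whole thing is asked for, a point or a joint stands for the part that bears it (a point fixed in the world has none). Each returns a list of dicts, best first, with "confidence" (0 to 1); they miss things now and then, are a little off and sometimes report something else, mostly with a low value. They report only what shows in the picture. A call takes as long as a camera call. They do not tell look-alikes from the thing itself.
- vision.find_in(picture, query): "at" ([x, y, z] in mm, in the coordinates of the camera as it stood for that picture, good to about 4 mm: the middle of the surface that is visible of it).
- vision.regions_of(picture, query): "pixels" (420x560 bool, what is visible of it).
The state is a dict: "t": time; "joints": joint angles; "qvel": joint speeds; "tau": joint torques, N m; "eef_pos": TCP position; "tcp_rot": TCP orientation; "ft_force": force on the tool from outside, world axes, zero at the start; "moment": the same for the moment, N m; "opening": opening from 0.0 (shut) to 1.0 (fully open).
Only numpy, scipy, OpenCV 4.12 (cv2) and the standard library are available. Lean on these libraries where they do the work, as an engineer would, in place of code of your own. Each camera call takes 0.05 s, during which the arm holds its last target.

TASK

Pick up the yellow collar, thread it over the free tip of the bent steel arm and slide it along, round the bend, until it sits up against the small weight plates; then let go so that it hangs there by itself. Leave the blue collar where it stands.

Things in the scene. Friction and masses are not known exactly. Their poses are not given: they have to be found in the camera images.
- yellow_center (a point): Centre of the loose yellow plastic collar (0.13 kg), a rounded block with a straight round bore along its own x axis (level): bore 34 mm wide, 40 mm long right through; both ends alike. Block 56 mm wide along own y (flat sides to grasp), 56 mm tall, with a low black lever on top for looks, 40 mm along x. It stands on the crate top, centre 28 mm up.
- blue_center (a point): Centre of the blue collar, of the same shape and size as the yellow one; it stands on the crate top and is to be left alone. Either collar may stand in the nearer or the farther place.
- bar_home (a point): Where the collar's centre is when it touches the plates, on the axis of the fixed, level, 12 mm round steel bent arm, 110 mm above the crate top. Own x: along the inner leg to the plates (3 discs, 68 mm across, near face at x = 20 mm; low post at 70 mm), z up. Axis in own x, y (mm): straight to (-60, 0), 60 degree arc of radius 70 about (-60, -70) to (-120.6, -35), straight to tip (-155.6, -95.6).
- bar_tip (a point): Centre of the bent arm's free end, 110 mm above the crate top; the rounded end reaches 6 mm further. Axes as bar_home's. The collar goes on here heading 60 degrees to the left (about z) of own x, runs 70 mm straight, then the bar turns right by 60 degrees into heading x. Nothing supports the bar between the tip and the plates.
Not all that is in view belongs to the job. There is more than one size of the part that bears yellow_center; the job needs the middle-sized.

How it is judged (in metres and radians):
At the end, for the whole second after the job is handed in: The yellow collar is threaded on the bent arm's inner leg, with its centre no more than 20 mm short of the place where it touches the plates, within 16 mm sideways and 20 mm below to 14 mm above the bar's axis (it hangs about 11 mm low), released and at rest (under 0.03 m/s) (x of yellow_center in the frame of bar_home between -0.02 and 0.012 m and y of yellow_center in the frame of bar_home between -0.016 and 0.016 m and z of yellow_center in the frame of bar_home between -0.02 and 0.014 m and linear speed of yellow below 0.03 m/s).
It fails at once if the blue collar is moved more than 30 mm (distance of blue_center from where it was at the start of the episode above 0.03 m).
It also fails if it takes over 48 s, if anything falls off the work surface, if the arm or the gripper's body presses on something with over 40 N, if the wrist force passes 120 N, or if a joint passes its speed limit or range.

## Working session

There is one attempt and no reset: what is moved stays moved. The work goes in short steps, Python scripts to look and compute and a shell command to move; the robot and the scene stay as the last step left them, time stands still between calls to the robot, and variables do not carry over. Pictures are saved under pics/ and viewed, and the job is handed in when it is done.

```bash
ls; mkdir -p pics
python3 - <<'E'
from cell import env,vision,job
import cv2,json
print(env.state())
for n in ["side","top","wrist"]:
    p=vision.read_camera(n)
    cv2.imwrite(f"pics/{n}0.png",p["pixels"][:,:,::-1])
    print(n,{k:(v.tolist() if hasattr(v,'tolist') else v) for k,v in p.items() if k!="pixels"})
    for q in ["yellow_center","blue_center","bar_home","bar_tip"]:
        try: print(q,[(d['at'],d['confidence']) for d in vision.find_in(p,q)])
        except Exception as e: print(q,e)
E
```

```text
pics
{'t': 0.0, 'joints': array([ 1.19036749e+00,  4.91579848e-01,  1.55947541e+00,  1.80898594e-05,
        1.09166184e+00, -1.05630152e-01]), 'qvel': array([ 6.74277634e-04, -1.84002736e-04, -1.30063884e-03, -8.75976231e-05,
       -5.68242330e-04,  6.75030209e-04]), 'tau': array([-2.12748942e-03, -6.12645507e+01, -2.58165282e+01,  6.91944198e-02,
        4.84308321e-02, -1.26121913e-04]), 'eef_pos': array([169.49599198, 601.32261659, 214.04019542]), 'tcp_rot': array([-3.14145814e+00,  1.11648658e-03,  1.29598937e+00]), 'ft_force': array([ 0.01309959, -0.96108463, -0.38425557]), 'moment': array([ 0.00873318,  0.00508182, -0.02502595]), 'opening': 0.9977143982312895}
side {'intrinsics': [[427.2516694893501, 0.0, 280.27580197952096], [0.0, 427.2516694893501, 215.01036835305266], [0.0, 0.0, 1.0]], 'R': [[0.9560853460470264, -0.29252566074444364, -0.018153481213393066], [-0.23382793549471287, -0.7239633063230034, -0.6490004835746624], [0.17670684100062098, 0.6247446429573381, -0.7605713795822778]], 't': [-565.0226765911026, 100.51110275031762, 987.343464135152], 'shot': 1}
yellow_cente
[... 718 characters left out ...]
blue_center [([157.6, 106.8, 1148.6], 0.66)]
bar_home [([-297.3, -101.2, 1158.1], 0.86), ([161.7, 108.0, 1146.6], 0.4)]
bar_tip [([-298.6, -110.4, 1161.2], 0.97)]
wrist {'intrinsics': [[325.19226210127806, 0.0, 278.6446411452287], [0.0, 325.19226210127806, 207.22002486361495], [0.0, 0.0, 1.0]], 'tool_from_camera': [[0.9999998916274165, 0.00011240382295368981, 0.000451785938353809, 0.1537527702271113], [-0.00024023510248646102, 0.9558246804465501, 0.2939372765342023, -83.46056454634028], [-0.00039878847656618925, -0.29393735321430176, 0.9558246038647049, -170.12106341769723], [0.0, 0.0, 0.0, 1.0]], 'shot': 3}
yellow_center [([-756.8, 597.4, 578.1], 0.49)]
blue_center []
bar_home []
bar_tip []
```

View pics/side0.png

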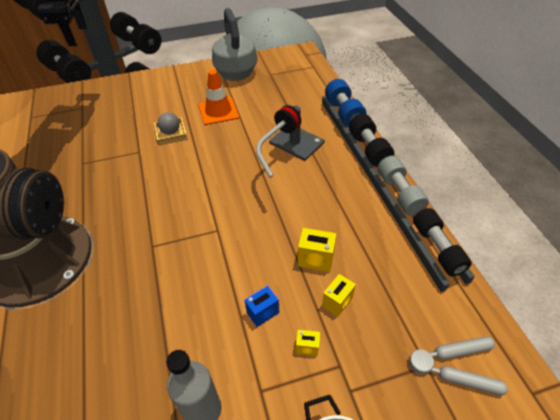

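View pics/top0.png

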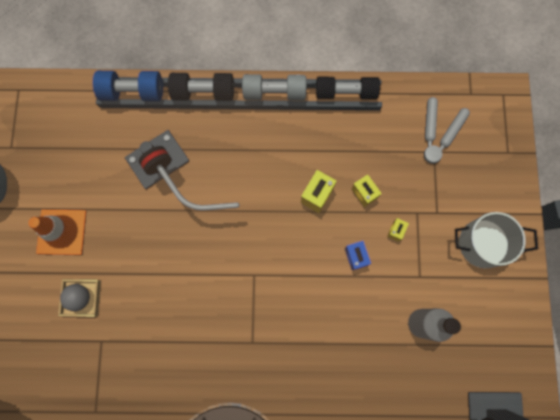

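View pics/wrist0.png

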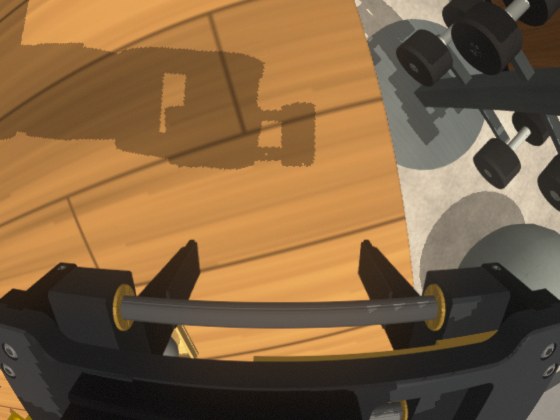

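```bash
cat > h.py <<'E'
import numpy as np,cv2
from cell import env,vision,job
def proj(p,X):
    X=np.atleast_2d(X).astype(float); c=X@np.array(p["R"]).T+np.array(p["t"]); u=c@np.array(p["intrinsics"]).T
    return u[:,:2]/u[:,2:]
def ray(p,uv,z):
    uv=np.atleast_2d(uv).astype(float); R=np.array(p["R"]);t=np.array(p["t"]);K=np.array(p["intrinsics"])
    d=(np.c_[uv,np.ones(len(uv))]@np.linalg.inv(K).T)@R; o=-R.T@t
    return o+d*((z-o[2])/d[:,2])[:,None]
E
python3 - <<'E'
from h import *
S=vision.read_camera("side");T=vision.read_camera("top")
for n,p in (("side",S),("top",T)):
    for q in ["yellow_center","blue_center","bar_home"]:
        for d in vision.find_in(p,q):
            X=np.array(p["R"]).T@(np.array(d['at'])-np.array(p["t"])); print(n,q,X.round(0),d['confidence'],proj(p,X).round())
# rectify
a=cv2.resize(T["pixels"][160:280,290:420],None,fx=6,fy=6,interpolation=cv2.INTER_CUBIC)[:600]
cv2.imwrite("pics/topcrop.png",cv2.resize(T["pixels"][165:280,290:425],(780,int(780*115/135)) ,interpolation=cv2.INTER_CUBIC)[:600,:,::-1] )
cv2.imwrite("pics/sidecrop.png",cv2.resize(S["pixels"][220:360,230:370],(600,600),interpolation=cv2.INTER_CUBIC)[:,:,::-1])
cv2.imwrite("pics/barcrop.png",cv2.resize(T["pixels"][120:220,120:245],(750,600),interpolation=cv2.INTER_CUBIC)[:,:,::-1])
cv2.imwrite("pics/barside.png",cv2.resize(S["pixels"][95:195,240:340],(600,600),interpolation=cv2.INTER_CUBIC)[:,:,::-1])
np.savez("cams.npz",**{f"{n}_{k}":p[k] for n,p in (("side",S),("top",T)) for k in ("pixels","intrinsics","R","t")})
E
```

```text
side yellow_center [ 527. -397.   39.] 0.94 [[309. 343.]]
side yellow_center [ 615. -319.   54.] 0.85 [[338. 291.]]
side yellow_center [ 613. -210.   71.] 0.59 [[318. 244.]]
side blue_center [ 462. -297.   53.] 0.64 [[261. 302.]]
side bar_home [674. 170.  38.] 0.94 [[291. 141.]]
top yellow_center [ 609. -194.   74.] 0.96 [[317. 191.]]
top yellow_center [ 615. -310.   57.] 0.6 [[366. 190.]]
top yellow_center [ 528. -384.   39.] 0.56 [[397. 229.]]
top blue_center [ 466. -288.   56.] 0.69 [[357. 253.]]
top bar_home [667. 170.  94.] 0.73 [[159. 163.]]
```

View pics/topcrop.png

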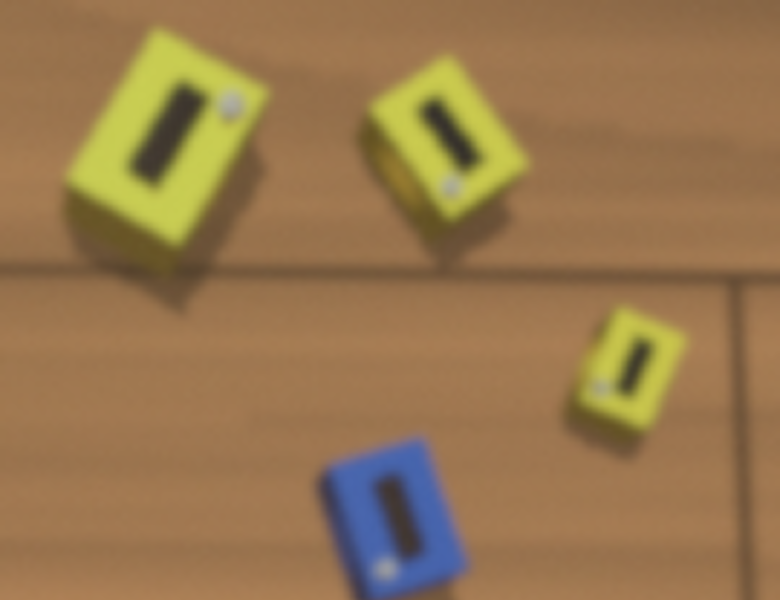

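View pics/sidecrop.png

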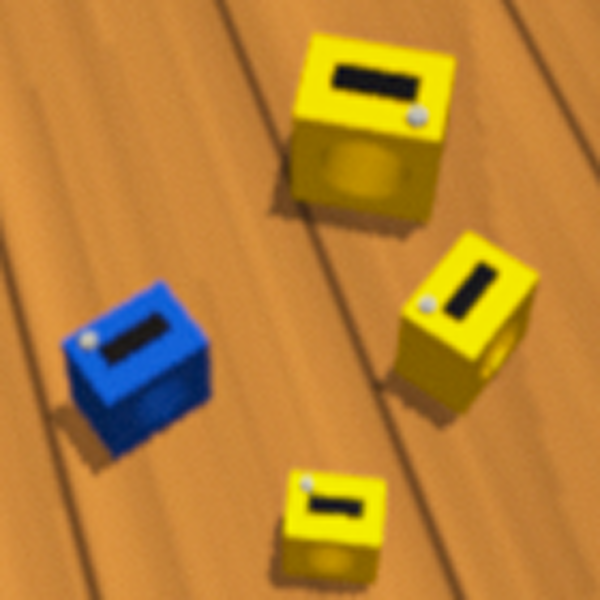

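View pics/barcrop.png

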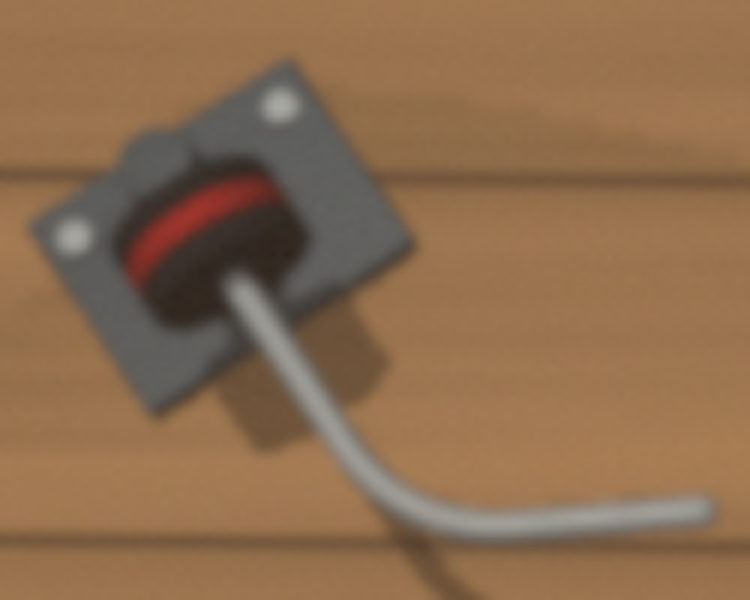

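View pics/barside.png

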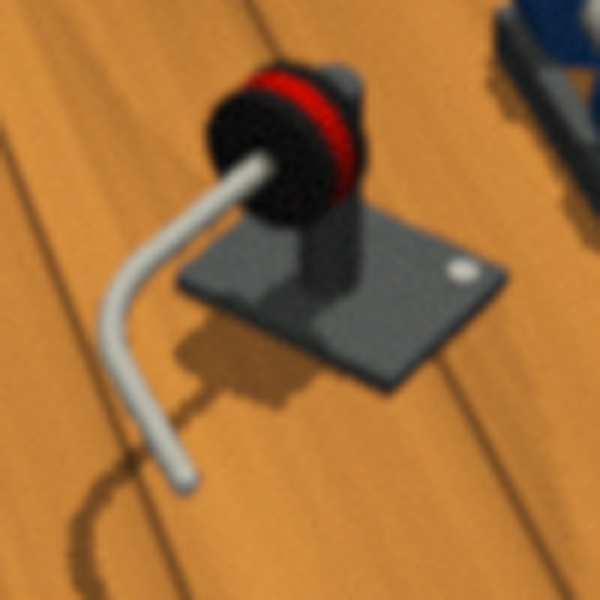

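```bash
cat > fit.py <<'E'
from h import *
from scipy.optimize import least_squares
D=np.load("cams.npz")
S={k:D["side_"+k] for k in("pixels","intrinsics","R","t")};T={k:D["top_"+k] for k in("pixels","intrinsics","R","t")}
s=780/135
c=np.array([(450,55),(530,160),(450,222),(367,107)])/s+[290,165]
W=ray(T,c,56); print(W.round(1)); print("edges",[np.linalg.norm(W[i]-W[(i+1)%4]).round(1) for i in range(4)],"centre top",W.mean(0))
s2=600/140
c2=np.array([(470,232),(538,275),(470,360),(403,308)])/s2+[230,220]
V=ray(S,c2,56); print(V.round(1),"edges",[np.linalg.norm(V[i]-V[(i+1)%4]).round(1) for i in range(4)],V.mean(0))
for Q in (W,V):
    e=[Q[(i+1)%4]-Q[i] for i in range(4)]
    print("edge dirs deg",[np.degrees(np.arctan2(x[1],x[0])).round(1) for x in e])
# bar
def barpts(x,y,th,z=110):
    a=[(u,0) for u in np.arange(15,-60,-3)]
    ph=np.radians(np.arange(0,61,3)); a+=[(-60-70*np.sin(p),-70+70*np.cos(p)) for p in ph]
    a+=[(-120.6-35*k,-35-60.6*k) for k in np.linspace(0,1,15)]
    a=np.array(a);c_,s_=np.cos(th),np.sin(th)
    return np.c_[x+c_*a[:,0]-s_*a[:,1],y+s_*a[:,0]+c_*a[:,1],np.full(len(a),z)]
# observed centreline clicks
tb=np.array([(240,290),(285,360),(340,440),(375,485),(420,515),(480,525),(560,521),(640,515),(705,509)])/6+[120,120]
sb=np.array([(260,168),(200,208),(140,260),(110,318),(118,365),(150,425),(185,483)])/6+[240,95]
from scipy.spatial.distance import cdist
def seg(P,q):
    a=P[:-1];b=P[1:];d=b-a
    out=[]
    for p in q:
        t=np.clip(((p-a)*d).sum(1)/(d*d).sum(1),0,1); f=a+d*t[:,None]; i=np.argmin(((p-f)**2).sum(1)); out.append(np.linalg.norm(p-f[i]))
    return np.array(out)
def res(v,which="both",z=110):
    P=barpts(*v,z=z) ; r=[]
    for p,o in ((T,tb),(S,sb)):
        if which!="both" and (p is T)!=(which=="top"): continue
        q=proj(p,P); r+=list(seg(q,o)); r+=list((q[-1]-o[-1])*1.5)
    return np.array(r)
for w in("both","top","side"):
    best=min((least_squares(res,[660,170,a],args=(w,)) for a in np.arange(-3,3.2,.7)),key=lambda r:r.cost)
    print(w,best.x[:2].round(1),np.degrees(best.x[2]).round(1),best.cost.round(2),"tip",barpts(*best.x)[-1].round(1))
E
python3 fit.py
```

```text
[[ 654.1 -316.4   56. ]
 [ 610.1 -348.    56. ]
 [ 583.9 -314.8   56. ]
 [ 631.8 -281.9   56. ]]
edges [np.float64(54.2), np.float64(42.3), np.float64(58.1), np.float64(41.1)] centre top [ 619.97441796 -315.27125361   56.        ]
[[ 633.  -283.9   56. ]
 [ 654.5 -315.7   56. ]
 [ 607.1 -347.6   56. ]
 [ 587.6 -313.1   56. ]] edges [np.float64(38.4), np.float64(57.1), np.float64(39.6), np.float64(54.0)] [ 620.53727865 -315.08316066   56.        ]
edge dirs deg [np.float64(-144.3), np.float64(128.3), np.float64(34.5), np.float64(-57.0)]
edge dirs deg [np.float64(-56.0), np.float64(-146.1), np.float64(119.4), np.float64(32.8)]
both [635.9 154.5] 35.9 2.3 tip [565.8 -14.1 110. ]
top [635.5 154.8] 36.1 0.7 tip [566.1 -14.1 110. ]
side [636.6 153.9] 35.5 1.36 tip [565.4 -14.2 110. ]
```

Candidates that could be taken for the yellow collar, in the top picture:
- Large yellow at (319,190).
- Middle yellow at (367,189).
- Small yellow at (399,230).
- Blue at (358,255), same size as the wanted one.

The middle one measures about 41 x 56 mm, at about (620,-315). That matches the description, and the crop shows its bore on the 56 mm faces, so I choose it. The bar fit gives home (636,154.5) with heading 35.9° and tip (566,-14).

```bash
cat >> h.py <<'E'
def rel(x,y,z,yaw):
    s=env.state(); r,p,w=s["tcp_rot"]
    from scipy.spatial.transform import Rotation as Ro
    R=Ro.from_euler("xyz",[r,p,w]).as_matrix()
    d=R.T@(np.array([x,y,z])-s["eef_pos"]); t=(np.degrees(w)-yaw+180)%360-180
    return d.round(1),round(t,1)
E
python3 -c "
from h import *
print(rel(620,-315,215,34.4),rel(620,-315,140,34.4))"
```

```text
(array([-7.600e+02,  6.822e+02, -4.000e-01]), np.float64(39.9)) (array([-760. ,  682.3,   74.6]), np.float64(39.9))
```

```bash
python3 -m pendant '[[-760,682,0,40],[-760,682,0,40],[-760,682,0,40],[-760,682,0,40],[-760,682,0,40],[-760,682,0,40],[-760,682,0,40],[-760,682,0,40]]' 0; python3 -c "
from h import *
print(rel(620,-315,215,34.4),rel(620,-315,120,34.4))"
```

```text
t: 2.15
eef_pos: [390.7, 150.9, 215.0]
tcp_rot: [3.141, -0.001, 0.598]
ft_force: [0.5, 0.7, 0.1]
opening: 1.001
(array([-7.280e+01,  5.142e+02,  1.000e-01]), np.float64(-0.1)) (array([-72.9, 514.1,  95.1]), np.float64(-0.1))
```

```bash
python3 -m pendant '[[-73,514,0,0],[-73,514,0,0],[-73,514,0,0],[-73,514,0,0],[-73,514,0,0],[-73,514,0,0],[-73,514,60,0],[-73,514,100,0]]'
python3 - <<'E'
from h import *
print(rel(620,-315,120,34.4))
p=vision.read_camera("wrist"); cv2.imwrite("pics/wrist1.png",p["pixels"][:,:,::-1])
E
```

```text
t: 3.15
eef_pos: [603.0, -280.8, 150.7]
tcp_rot: [3.138, -0.003, 0.597]
ft_force: [0.4, 0.6, 0.3]
opening: 1.001
(array([-5.3, 37.7, 30.9]), np.float64(-0.2))
```

View pics/wrist1.png

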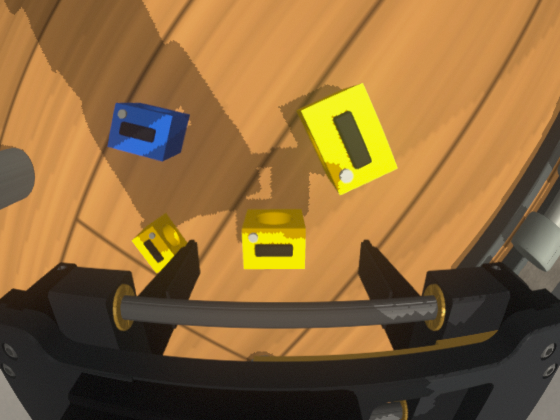

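The wrist view shows the middle collar between the fingers, with its top face at about (243-305, 240-269) and square to the jaws. Small yellow is at (160,243), large at (350,140) and blue at (148,130).

```bash
cat >> h.py <<'E'
def wray(p,s,uv,z):
    from scipy.spatial.transform import Rotation as Ro
    R=Ro.from_euler("xyz",s["tcp_rot"]).as_matrix();M=np.array(p["tool_from_camera"]);K=np.array(p["intrinsics"])
    out=[]
    for u,v in uv:
        a=np.array([u-K[0,2],v-K[1,2]])/K[0,0]; r=np.linalg.norm(a); d=np.r_[np.sin(r)*a/r,np.cos(r)]
        D=R@(M[:3,:3]@d); o=R@M[:3,3]+s["eef_pos"]; out.append(o+D*(z-o[2])/D[2])
    return np.array(out)
E
python3 - <<'E'
from h import *
s=env.state();p=vision.read_camera("wrist")
W=wray(p,s,[(242,240),(306,240),(305,269.5),(244,269.5)],56);print(W.round(1),W.mean(0))
print([np.degrees(np.arctan2(*(b-a)[[1,0]])).round(1) for a,b in ((W[0],W[1]),(W[3],W[2]))])
print(s["eef_pos"],rel(620,-315,9,34.4))
E
```

```text
[[ 590.3 -322.1   56. ]
 [ 635.8 -291.1   56. ]
 [ 651.9 -314.9   56. ]
 [ 606.8 -345.6   56. ]] [ 621.20131866 -318.41806174   56.        ]
[np.float64(34.2), np.float64(34.3)]
[ 602.40949402 -283.91835429  143.2565305 ] (array([ -3. ,  39.2, 135.7]), np.float64(-0.3))
```

```bash
python3 -m pendant '[[-3,39,40,0],[-3,39,60,0],[-3,39,100,0],[-3,39,125,0],[-3,39,134,0],[-3,39,134,0],[-3,39,134,0]]' 0; python3 -c "
from h import *
print(rel(620.4,-315.5,9.5,34.3))"
```

```text
t: 4.12
eef_pos: [620.5, -314.9, 12.3]
tcp_rot: [-3.138, 0.001, 0.595]
ft_force: [0.1, 0.2, 0.4]
opening: 1.0
(array([-0.5,  0.5,  2.8]), np.float64(-0.2))
```

```bash
python3 -m pendant '[[0,0,0,0],[0,0,0,0],[0,0,0,0],[0,0,0,0],[0,0,0,0],[0,0,0,0]]' 1; python3 -m pendant '[[0,0,-10,0],[0,0,-40,0],[0,0,-90,0],[0,0,-117,0],[0,0,-117,0],[0,0,-117,0]]'
python3 - <<'E'
from h import *
print(env.state()["opening"]*95)
T=vision.read_camera("top");S=vision.read_camera("side")
cv2.imwrite("pics/g.png",np.hstack([cv2.resize(T["pixels"][130:270,280:440],(400,350)),cv2.resize(S["pixels"][180:350,230:400],(350,350))])[:,:,::-1])
p=vision.read_camera("wrist"); cv2.imwrite("pics/wrist2.png",p["pixels"][:,:,::-1])
E
```

```text
t: 4.88
eef_pos: [620.5, -314.9, 12.3]
tcp_rot: [-3.138, 0.001, 0.595]
ft_force: [0.4, 0.7, -0.1]
opening: 0.587
t: 5.62
eef_pos: [620.3, -314.8, 128.2]
tcp_rot: [-3.137, 0.002, 0.595]
ft_force: [0.4, -1.0, -2.2]
opening: 0.588
55.84199246874459
```

View pics/g.png

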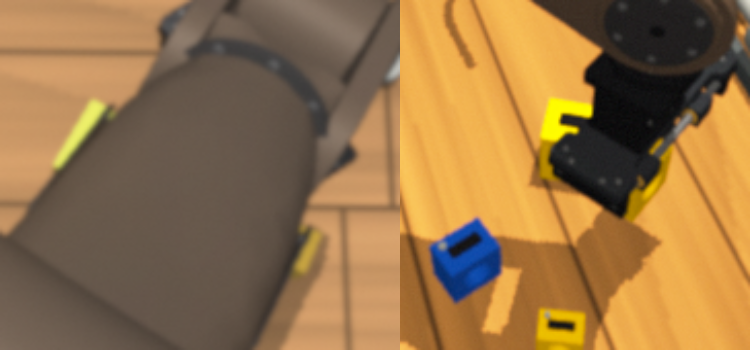

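View pics/wrist2.png

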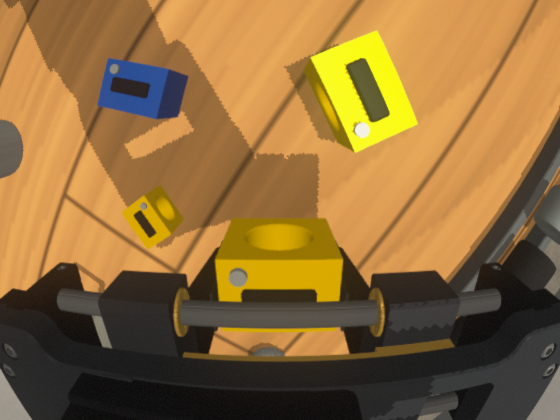

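```bash
python3 -c "
from h import *
print(rel(572,-74,94.3,5.9))"
```

```text
(array([  95.1, -226.4,   34.4]), np.float64(28.2))
```

```bash
python3 -m pendant '[[20,-50,0,5],[45,-105,0,12],[65,-160,0,20],[85,-200,10,26],[95,-226,25,28],[95,-226,34,28],[95,-226,34,28],[95,-226,34,28]]'
python3 - <<'E'
from h import *
print(rel(572,-74,94.3,5.9), env.state()["opening"]*95)
p=vision.read_camera("wrist"); cv2.imwrite("pics/wrist3.png",p["pixels"][:,:,::-1])
S=vision.read_camera("side");T=vision.read_camera("top")
cv2.imwrite("pics/s3.png",np.hstack([cv2.resize(S["pixels"][90:240,220:370],(400,400),interpolation=cv2.INTER_CUBIC),cv2.resize(T["pixels"][110:270,130:290],(400,400),interpolation=cv2.INTER_CUBIC)])[:,:,::-1])
E
```

```text
t: 6.78
eef_pos: [572.5, -75.3, 94.8]
tcp_rot: [-3.138, 0.004, 0.106]
ft_force: [0.4, 0.1, -1.3]
opening: 0.59
(array([-0.4, -1.4,  0.5]), np.float64(0.2)) 56.05853555255228
```

View pics/wrist3.png

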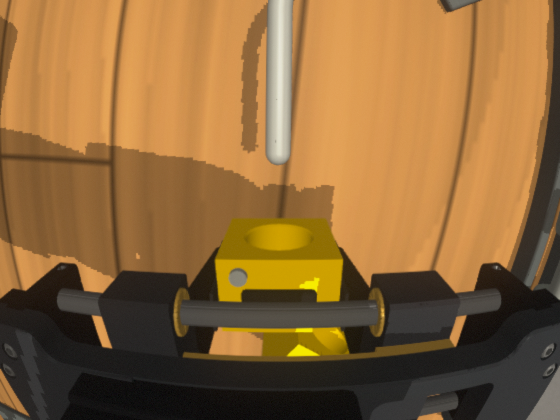

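View pics/s3.png

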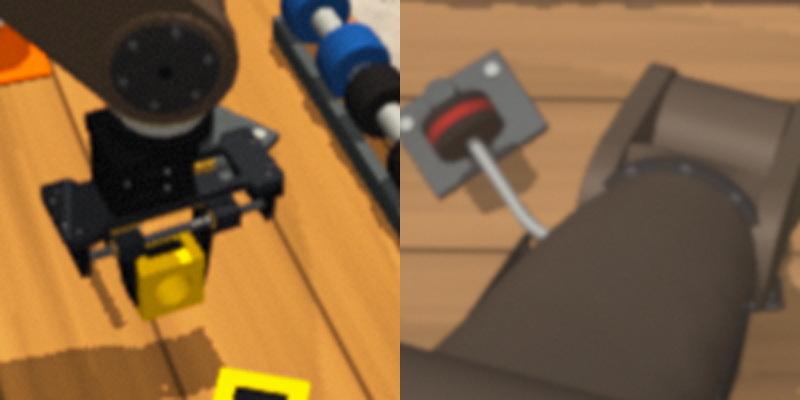

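The tip is at (278,163), with the bar running straight up the image. The bore centre is at column 279, so they are lined up sideways. Next I check height and distance.

Run:
```python
from h import *
s=env.state();p=vision.read_camera("wrist")
for z in (100,110,120): print(z,wray(p,s,[(278,164),(269,100),(291,100),(280,100),(280,20)],z).round(1).tolist())
```

```text
100 [[566.2, -19.4, 100.0], [558.3, 12.8, 100.0], [569.2, 13.9, 100.0], [563.8, 13.3, 100.0], [559.3, 55.0, 100.0]]
110 [[566.1, -17.8, 110.0], [558.7, 12.4, 110.0], [568.9, 13.5, 110.0], [563.8, 13.0, 110.0], [559.6, 52.2, 110.0]]
120 [[566.0, -16.2, 120.0], [559.0, 12.1, 120.0], [568.6, 13.1, 120.0], [563.8, 12.6, 120.0], [559.9, 49.3, 120.0]]
```

```bash
cat >> h.py <<'E'
H=(635.9,154.5,35.9)
def path(s):
    """collar centre, heading (deg) at arc length s (mm) from tip"""
    th=np.radians(H[2])
    if s<=70: a=np.array([-155.6,-95.6])+s*np.array([.5,.8660]); h=60
    elif s<=143.3:
        ph=np.radians(60)-(s-70)/70; r=70-1.2; a=np.array([-60-r*np.sin(ph),-70+r*np.cos(ph)]); h=np.degrees(ph)
    else: a=np.array([-60+s-143.3,0]); h=0
    c,q=np.cos(th),np.sin(th)
    return H[0]+c*a[0]-q*a[1],H[1]+q*a[0]+c*a[1],h+H[2]
E
python3 - <<'E'
from h import *
print(env.state()["eef_pos"])
for s in (-30,0,40,60): 
    x,y,h=path(s); print(s,np.round((x,y,h),1),rel(x,y,94.3,h-90))
E
```

```text
[572.34685741 -74.93320436  95.01683813]
-30 [569.  -44.   95.9] (array([ -0.1, -31.1,   0.8]), np.float64(0.2))
0 [565.9 -14.2  95.9] (array([  0. , -61.1,   0.9]), np.float64(0.2))
40 [561.8  25.6  95.9] (array([ 1.000e-01, -1.011e+02,  1.100e+00]), np.float64(0.2))
60 [559.7  45.5  95.9] (array([   0.2, -121.1,    1.2]), np.float64(0.2))
```

```bash
python3 -m pendant '[[0,-15,0,0],[0,-30,1,0],[0,-42,1,0],[0,-55,1,0],[0,-68,1,0],[0,-80,1,0],[0,-92,1,0],[0,-101,1,0]]'
python3 - <<'E'
from h import *
print(env.state()["opening"]*95,env.state()["eef_pos"])
p=vision.read_camera("wrist"); cv2.imwrite("pics/wrist4.png",p["pixels"][:,:,::-1])
S=vision.read_camera("side")
cv2.imwrite("pics/s4.png",cv2.resize(S["pixels"][90:240,220:370],(500,500),interpolation=cv2.INTER_CUBIC)[:,:,::-1])
for s in (60,80,90,100,110,120): 
    x,y,h=path(s); print(s,rel(x,y,94.3,h-90))
E
```

```text
t: 7.98
eef_pos: [561.6, 26.3, 94.4]
tcp_rot: [-3.138, 0.004, 0.106]
ft_force: [-0.5, 0.2, -0.4]
opening: 0.586
55.64170299063129 [561.56694893  26.27795616  94.38236674]
60 (array([  0.2, -19.3,   0.2]), np.float64(0.2))
80 (array([  2.2, -39. ,   0.2]), np.float64(8.4))
90 (array([  4.3, -48.6,   0.3]), np.float64(16.6))
100 (array([  7.8, -57.8,   0.3]), np.float64(24.8))
110 (array([ 12.5, -66.4,   0.3]), np.float64(32.9))
120 (array([ 18.4, -74.2,   0.3]), np.float64(41.1))
```

View pics/wrist4.png

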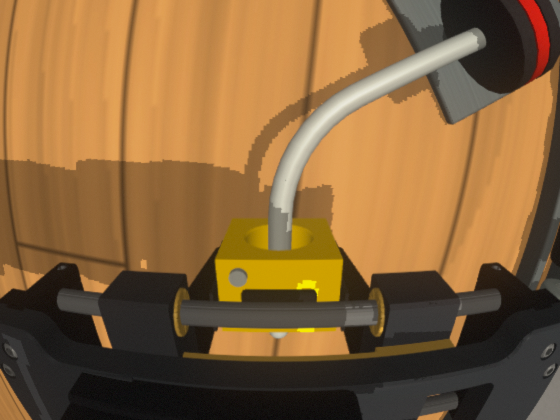

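View pics/s4.png

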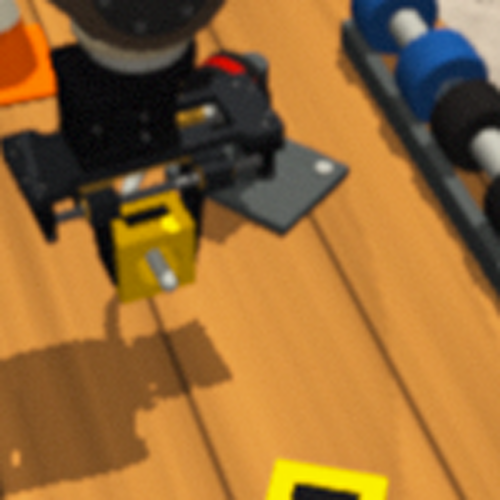

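The collar is threaded: the bar enters the bore centred at (280,240), its end shows out of the back at (160,270) in the side crop, and there is no contact force. Now the bend.

```bash
python3 -m pendant '[[0,-10,0,0],[0,-19,0,0],[0,-29,0,0],[2,-39,0,8],[4,-49,0,17],[8,-58,0,25],[12.5,-66,0,33],[12.5,-66,0,33]]'
python3 - <<'E'
from h import *
print(env.state()["opening"]*95,env.state()["eef_pos"])
p=vision.read_camera("wrist"); cv2.imwrite("pics/wrist5.png",p["pixels"][:,:,::-1])
for s in (110,120,130,137,143.3,155,165,175,185,195,203.3): 
    x,y,h=path(s); print(s,rel(x,y,94.3,h-90))
E
```

```text
t: 9.07
eef_pos: [566.9, 94.0, 94.5]
tcp_rot: [-3.141, 0.005, -0.468]
ft_force: [-0.7, 0.3, -0.6]
opening: 0.585
55.57989376229022 [566.93660329  94.02190708  94.50502841]
110 (array([ 0.1, -0.1,  0.2]), np.float64(0.2))
120 (array([ 0.9, -9.9,  0.2]), np.float64(8.3))
130 (array([  3. , -19.5,   0.2]), np.float64(16.5))
137 (array([  5.3, -26. ,   0.2]), np.float64(22.3))
143.3 (array([  7.9, -31.6,   0.2]), np.float64(27.4))
155 (array([ 12.2, -42.5,   0.2]), np.float64(27.4))
165 (array([ 16.8, -51.4,   0.2]), np.float64(27.4))
175 (array([ 21.4, -60.3,   0.1]), np.float64(27.4))
185 (array([ 26. , -69.2,   0.1]), np.float64(27.4))
195 (array([ 30.6, -78. ,   0.1]), np.float64(27.4))
203.3 (array([ 34.4, -85.4,   0.1]), np.float64(27.4))
```

View pics/wrist5.png

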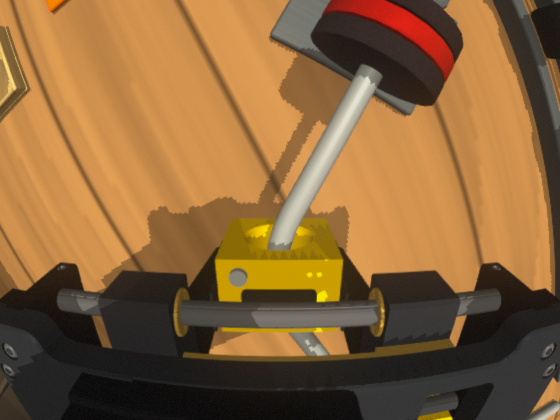

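The bar enters near the bore centre at (281,245), and there is still no contact force. Continuing round the bend to 30 mm short of the plates.

```bash
python3 -m pendant '[[1,-10,0,8],[3,-19.5,0,16.5],[5.5,-26,0,22],[8,-31.5,0,27.5],[12,-42.5,0,27.5],[16.5,-51.5,0,27.5],[21.5,-60,0,27.5],[21.5,-60,0,27.5]]'
python3 - <<'E'
from h import *
print(env.state()["opening"]*95,env.state()["eef_pos"])
s0=env.state()
p=vision.read_camera("wrist"); cv2.imwrite("pics/wrist6.png",p["pixels"][:,:,::-1])
for s in (175,185,193.3,200,203.3): 
    x,y,h=path(s); print(s,rel(x,y,94.3,h-90))
E
```

```text
t: 10.12
eef_pos: [613.4, 138.0, 94.3]
tcp_rot: [3.14, 0.005, -0.944]
ft_force: [0.4, -0.0, -1.3]
opening: 0.585
55.564587725327435 [613.39800923 137.97641986  94.25833024]
175 (array([-0.1, -0.1, -0.1]), np.float64(-0.0))
185 (array([ -0.1, -10.1,  -0.1]), np.float64(-0.0))
193.3 (array([ -0.1, -18.4,  -0.1]), np.float64(-0.0))
200 (array([ -0.1, -25.1,  -0.1]), np.float64(-0.0))
203.3 (array([ -0.1, -28.4,  -0.1]), np.float64(-0.0))
```

View pics/wrist6.png

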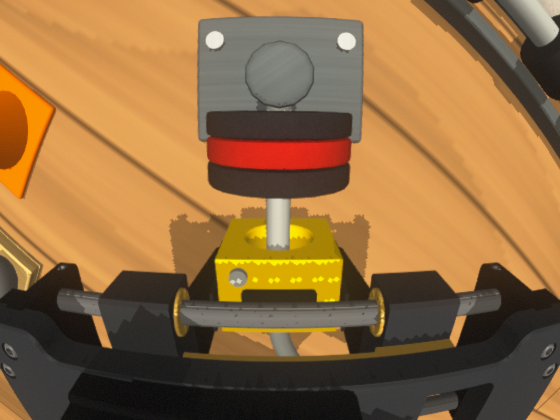

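The bar is centred in the bore and the plates are square ahead. I advance slowly to the plates, watching the force.

```bash
python3 -m pendant '[[0,-6,0,0],[0,-12,0,0],[0,-17,0,0],[0,-21,0,0],[0,-24,0,0],[0,-24,4,0],[0,-24,8,0],[0,-24,8,0]]'
python3 - <<'E'
from h import *
print(env.state()["opening"]*95,env.state()["eef_pos"],rel(*H[:2],94.3,H[2]-90))
p=vision.read_camera("wrist"); cv2.imwrite("pics/wrist7.png",p["pixels"][:,:,::-1])
E
```

```text
t: 11.18
eef_pos: [632.1, 151.7, 85.6]
tcp_rot: [3.139, 0.006, -0.945]
ft_force: [-0.2, 0.2, -1.6]
opening: 0.59
56.01407725258106 [632.07731364 151.68062116  85.64567836] (array([-0.1, -4.7, -8.7]), np.float64(-0.0))
```

View pics/wrist7.png

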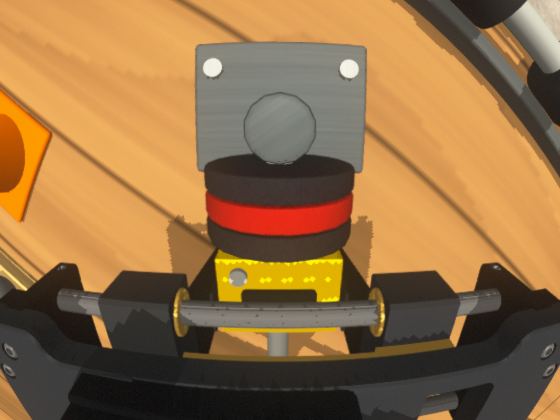

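```bash
python3 -m pendant '[[0,-1.5,0,0],[0,-3,0,0],[0,-3,0,0],[0,-3,0,0]]'; python3 -m pendant '[[0,-1,0,0],[0,-2,0,0],[0,-2,0,0]]';python3 -c "
from h import *
print(rel(*H[:2],94.3,H[2]-90))"
```

```text
t: 11.72
eef_pos: [634.6, 153.5, 85.9]
tcp_rot: [3.139, 0.005, -0.945]
ft_force: [-0.7, -0.3, -1.0]
opening: 0.589
t: 12.1
eef_pos: [636.1, 154.5, 85.9]
tcp_rot: [3.139, 0.006, -0.945]
ft_force: [-2.2, -1.3, -1.1]
opening: 0.586
(array([-0.1,  0.2, -8.4]), np.float64(-0.0))
```

Light contact with the plates: about 2.5 N against the travel direction. I settle it on the bar, open, and lift away.

```bash
python3 -m pendant '[[0,0,1,0],[0,0.5,2,0],[0,0.5,2,0]]'; python3 -m pendant '[[0,0,0,0],[0,0,0,0],[0,0,0,0],[0,0,0,0],[0,0,0,0],[0,0,0,0]]' 0
python3 - <<'E'
from h import *
p=vision.read_camera("wrist"); cv2.imwrite("pics/wrist8.png",p["pixels"][:,:,::-1])
E
```

```text
t: 12.48
eef_pos: [635.7, 154.3, 83.8]
tcp_rot: [3.139, 0.006, -0.945]
ft_force: [0.7, 0.8, -1.0]
opening: 0.586
t: 13.22
eef_pos: [635.7, 154.4, 83.8]
tcp_rot: [3.139, 0.006, -0.945]
ft_force: [-0.4, -0.1, -0.3]
opening: 0.999
```

View pics/wrist8.png

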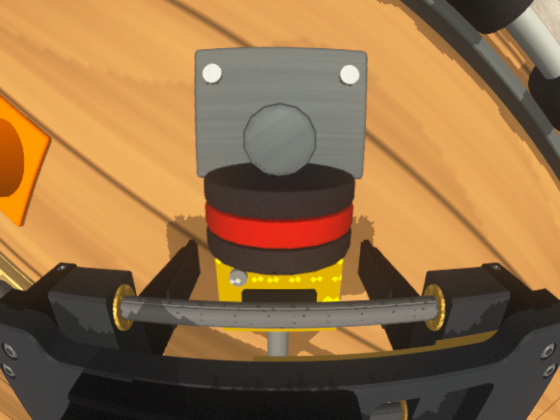

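The fingers are open and the collar hangs at (279,295) against the plates. Now lifting straight up, then moving aside so the fixed cameras can check.

```bash
python3 -m pendant '[[0,0,-20,0],[0,0,-50,0],[0,0,-90,0],[0,0,-130,0],[0,0,-160,0],[0,0,-160,0]]'; python3 -m pendant '[[0,50,-20,0],[0,110,-20,0],[0,170,-20,0],[0,230,-20,0],[0,280,-20,0],[0,280,-20,0]]'
python3 - <<'E'
from h import *
s=env.state();p=vision.read_camera("wrist")
S=vision.read_camera("side");T=vision.read_camera("top")
for n,q in (("side",S),("top",T)):
  for k in ("yellow_center","blue_center"):
    for d in vision.find_in(q,k):
        X=np.array(q["R"]).T@(np.array(d['at'])-np.array(q["t"])); print(n,k,X.round(0),d['confidence'])
cv2.imwrite("pics/s9.png",np.hstack([cv2.resize(S["pixels"][90:190,220:320],(400,400),interpolation=cv2.INTER_CUBIC),cv2.resize(T["pixels"][110:210,130:230],(400,400),interpolation=cv2.INTER_CUBIC)])[:,:,::-1])
E
```

```text
t: 14.02
eef_pos: [637.3, 154.0, 246.2]
tcp_rot: [-3.141, 0.004, -0.945]
ft_force: [-0.4, 0.7, -0.2]
opening: 0.999
t: 14.78
eef_pos: [408.1, -11.2, 265.5]
tcp_rot: [-3.141, 0.004, -0.947]
ft_force: [0.1, -0.3, -0.2]
opening: 1.0
side yellow_center [ 529. -396.   43.] 0.86
side yellow_center [ 613. -211.   69.] 0.57
side yellow_center [632. 143. 114.] 0.55
side blue_center [ 461. -300.   55.] 0.81
top yellow_center [633. 151. 130.] 0.8
top yellow_center [ 528. -383.   39.] 0.74
top yellow_center [ 608. -193.   74.] 0.56
top blue_center [ 465. -289.   56.] 0.71
```

View pics/s9.png

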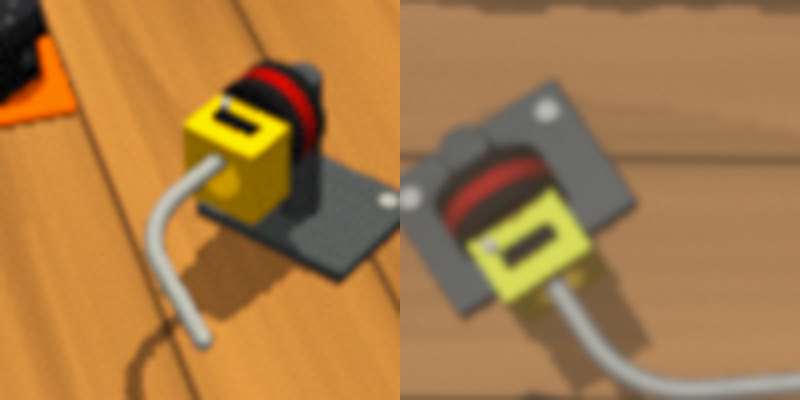

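Run:
```python
from h import *
T=vision.read_camera("top")
c=np.array([(153,188),(193,252),(108,305),(67,238)])/4+[130,110]
m=ray(T,c,127).mean(0); d=m[:2]-H[:2]; t=np.radians(H[2]); print(m, d@[np.cos(t),np.sin(t)], d@[-np.sin(t),np.cos(t)], abs(env.state()["qvel"]).max())
print(job.job_done())
```

```text
[637.19036238 153.10111317 127.        ] 0.2249786921956232 -1.8897894165289648 0.005791030381734835
the job is handed in; nothing more can be done
None
```

I threaded the middle-sized yellow collar over the tip of the bent arm, slid it round the bend to the weight plates and let go. The job was handed in at about 15 s of the 48 s allowed. It reports no verdict.

**Collar position:** after release it hangs against the plates. In the bar_home frame the last top picture puts its centre about 0.2 mm in x and -1.9 mm in y. The height I only assumed, as the expected hang of about 11 mm low; the network put the top face at about z = 130, which agrees to within a few mm.

**Blue collar:** it stayed where it stood; both cameras place it within about 4 mm of its first reading.

**Forces and grip:** the highest force reading was about 2.5 N, at first contact with the plates. The opening stayed at about 56 mm, the block's width, the whole way.

**Disagreement:** the two networks' yellow positions on the bar differ by about 8 mm in y and 16 mm in z. The side view sees mostly the faces nearest that camera. No check failed.

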